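# Stack the empty sample tote on the full one

## Robot

A 6-joint arm with a two-finger parallel gripper is mounted at the origin on the work surface. World frame = base frame: x ahead of the robot, y to its left, z up, the work surface at z = 0. Lengths are in m, angles in rad, forces in N, time in s.
With the tool pointing down it reaches from about 0.35 to 0.85 m from the base axis. Payload 8.1 kg.
Tool frame: the origin (TCP) lies between the finger pads; the fingertips stand 25 mm ahead of it and the grasp point (between the pads) lies 6 mm ahead of it (bot.tip_extent is the distance from the TCP to the fingertips, in m); z points along the fingers, y is the line along which they close (so a half turn about z gives the same grasp; the last joint's range is limited). The gripper opens to 85 mm and grips with 20 to 120 N. Pads are 22 mm wide; open, the fingers measure 114 mm over their backs; the gripper's body (76 mm by 85 mm) begins 54 mm behind the grasp point. The pads swing forward as they close: fully open they stand 13 mm farther back than shut.
Start: joints at [-1.373, 0.13, 1.488, -0, 1.523, -0.085], TCP at [0.167, -0.576, 0.256] pointing down, gripper open.
Joint ranges: [-2.96, 2.96], [-0.89, 2.26], [0.02, 2.5], [-1.34, 4.48], [0, 2.73], [-2.66, 2.66]. Speed limits (rad/s): [2.39, 2.39, 2.79, 3.14, 3.14, 3.14].

## Interface

Orientations are given as a unit quaternion [w, x, y, z].
In Python, from plant import bot gives the robot as it stands.
- The arm moves only by the tool drive_tool, never from a script. Its arguments are lists of equal length, an entry for each row: "jaw": the closure, from 0 (fully open) to 1 (shut); "linear": the shift along the world's x, y, z scaled (see below), a list of three; "turn": the turn, a rotation vector about the world's x, y, z scaled (see below), a list of three. A call has 1 to 12 rows; each row shifts and turns the commanded pose from where the row before left it; what a row does not reach is not made up. The controller multiplies each number of a shift by 300 mm and each number of a turn by 90 degrees. A row lasts 1/8 s, in which the tool goes at most 62.5 mm and 10.7 degrees, less where a joint would pass 70% of its speed; a pose out of reach is approached as far as the arm can. A call with a number of a shift or a turn outside -1 to 1 is refused whole. A call with a gripper value outside its range is refused whole. The fingers move at their own pace and stop on an object; "grip_force" is the grip in N (left out, the last holds). Time passes only in rows, so rows that do not move let the fingers close. It gives the time, the measured TCP pose, the force, the opening and the grip force at its end, in the units of the state.
- bot.observe(): the state, without advancing time (a new reading comes with each control period).
- bot.capture(name): name is "scene" or "side" or "wrist"; returns the picture (480x640x3 uint8, blue, green, red); there is no depth.
- bot.camera_info(name): a dict with "fx", "fy", "cx", "cy" (pixels), "origin" and "rotation" of the camera in the world. Camera axes: x right, y up, looking along -z (the intrinsics and any distortion apply to the point x, -y, -z); pixel columns grow to the right and rows downward; lengths in m; the calibration is good to about 2 mm. A picture is of the moment at which its call begins: read the wrist's pose just before it. camera_info takes no time and is no camera call; for the wrist camera it gives the pose at the moment of the call.
- bot.finish_job(): hands the job in; it is judged then, once.
The state is a dict: "time_s": time; "joint_pos": joint angles; "dq": joint speeds; "joint_efforts": joint torques, N m; "eef_pos": TCP position; "tcp_rot": TCP orientation; "wrist_force": force on the tool from outside, world axes, zero at the start; "torque": the same for the moment, N m; "finger_gap": finger opening in m; "gripper_force": force on a finger pad.
Only numpy, scipy, OpenCV 4.12 (cv2) and the standard library are available. Lean on these libraries where they do the work, as an engineer would, in place of code of your own. Each camera call takes 0.05 s, during which the arm holds its last target. There are 200 camera calls.

## Task

The sample tote in the bench cradle is full of jars, so the empty tote must be stacked on it, not nested into it: pick the empty tote up by its middle grip, turn it half a turn so that its label end is at the opposite end from the full tote's label, and lower it gently onto the full tote's rim. Slide it along with light pressure until its four lugs drop fully home into the shallow rim notches, then let go, leaving it level; never press hard, and do not disturb the other things on the bench.

Things in the scene. Friction and masses are not known exactly. Their poses are not given: they have to be found in the camera images.
- tote: Empty grey stack-nest tote, loose on the bench, 0.29 to 0.5 kg. Origin: centre of its underside; z up, x along its length to its label end. Tapered, 85 mm high: underside 160 x 124 mm, rim 222 x 156 mm outside. A divider across the middle carries the hand grip. It starts within about 50 degrees of the way round in which it would nest, so it needs about half a turn.
- tote_grip (a point): Middle of the hand grip, on the tote's centre line 95 mm above its underside: a bar 12 mm thick (along the tote's x), 90 mm long (along its y), 30 mm high, top 105 mm above the underside. Take it from above, fingers closing along the tote's x; the end rims are 100 mm away and 20 mm lower than the bar's top.
- tote_label (a point): Centre of the label card on the +x end of the empty tote, 115 mm from the middle, 59 mm above the underside.
- tote_foot (a point): Foot of one of the empty tote's four upright lugs, which stand out from its long sides at x = +60 and x = -30 mm, on both sides (y = 60 to 82 mm either way): this is the one at x = +60, y = +71 mm. Each lug is 14 mm wide along x; its flat foot is 8 mm above the tote's underside.
- cradle: Fixed aluminium cradle, 250 x 160 mm, origin under its centre, z up. In it stands the full grey tote of the same shape, label at the cradle's +x end, square to the cradle and centred in y, but with play along x: it stands up to 8 mm either way of the middle, differently each time, and its own position is not reported. It gives way along x only to a shove above about 14 N.
- cradle_rim (a point): Above the cradle's centre at the full tote's rim top, 95 mm over the bench. Side rims are 11 mm wide, 134 mm apart inside. From the full tote's own middle: deep slots at x = +60 and -30 mm, where the lugs sink onto the jars if the totes lie the same way; shallow notches, 6 mm deep and 17 mm wide, at x = -60 and +30 mm for the lugs when it is turned half round.
- cradle_home (a point): Above the cradle's centre at 81 mm over the bench: height of the empty tote's underside when home, middle over the full tote's middle. With lugs riding on the plain rim it is 87 mm; there the empty tote can shift 19 mm in x and 3 mm in y off the full one's middle before its shell meets the inside walls. Jar caps end at 72 mm. Over 40 N between the totes is pressing hard.
- tape_roll: Bystander: roll of yellow packing tape lying flat, 96 mm across, 45 mm high, origin under its centre.
- jar_a: Bystander: capped amber jar, 48 mm across, 75 mm high, origin under its centre.
- jar_b: Bystander: a second capped amber jar of the same size, origin under its centre.
- wash_bottle: Bystander: white bottle, 66 mm across, 150 mm high, origin under its centre.
- marker: Bystander: black marker pen lying on the bench, 14 mm thick, origin at the centre of its underside.

How it is judged:
On the way, in this order (a step that is already met when the one before it is completed fails the run):
1. the empty tote is above the full one, turned so that the label ends are opposite, and not yet seated (x of tote_label in the frame of cradle below -0.06 m and horizontal distance between tote and cradle below 0.05 m and height (world z) of tote above 0.084 m), for 0.05 s.
2. the empty tote sits home, its lugs down in the shallow notches (z of tote in the frame of cradle between 0.079 and 0.083 m and angle between tote's own z axis and vertical below 0.03 rad and x of tote_label in the frame of cradle below -0.09 m), for 0.2 s.
At the end, for the whole second after the job is handed in: The empty tote is stacked on the full one, label ends opposite, all four lugs home in the shallow notches: its underside 79 to 83 mm above the bench, level within 0.03 rad, its middle within 14 mm lengthways and 6 mm sideways of the cradle's, released and at rest (all of step 2 and x of tote in the frame of cradle between -0.014 and 0.014 m and y of tote in the frame of cradle between -0.006 and 0.006 m and linear speed of tote below 0.01 m/s); the robot touches nothing.
It fails at once if the totes (or the cradle and the empty tote) press on each other with more than 40 N (contact force between tote and cradle above 40 N).
It fails at once if a bystander is moved by more than 20 mm (distance of any of tape_roll, jar_a, jar_b, wash_bottle, marker from where it was at the start of the episode above 0.02 m).
It also fails if it takes over 70 s, if anything falls off the work surface, if the arm or the gripper's body presses on something with over 40 N, if the wrist force passes 120 N, or if a joint passes its speed limit or range.

## Working session

There is one attempt and no reset: what is moved stays moved. The work goes in short steps, Python scripts to look and compute and a tool call to move; the robot and the scene stay as the last step left them, time stands still between calls to the robot, and variables do not carry over. Pictures are saved under pics/ and viewed, at most 10 in all, crops included, and the job is handed in when it is done.

Besides the shell and the picture viewer there is one more tool, called after "Emit:" by a JSON object that holds its "api" and its "payload". drive_tool: Moves the arm, as the interface text tells. Shifts and turns lie within -1 to 1; 1 stands for 300 mm of shift or 90 degrees of turn. Its arguments: {"type":"object","properties":{"jaw":{"type":"array"},"linear":{"type":"array"},"turn":{"type":"array"},"grip_force":{"type":"number"}},"required":["jaw","linear","turn"]}

```bash
mkdir -p pics; ls; python3 - <<'E'
from plant import bot
import cv2,numpy as np
for n in("scene","side"):
    cv2.imwrite(f"pics/{n}0.png",bot.capture(n))
    print(n,bot.camera_info(n))
print(bot.observe())
E
```

```text
pics
scene {'fx': 484.8565010789299, 'fy': 484.8565010789299, 'cx': 320.19023359594826, 'cy': 233.29972407203007, 'origin': array([1.31494914, 0.0373304 , 1.06306816]), 'rotation': array([0.70294407, 0.24022699, 0.21735872, 0.63317913])}
side {'fx': 562.0764325142375, 'fy': 562.0764325142375, 'cx': 312.2214227334807, 'cy': 242.4824421267535, 'origin': array([0.5104019 , 1.25162857, 0.80321609]), 'rotation': array([-0.01567062, -0.01926935,  0.47904621,  0.87743823])}
{'time_s': 0.1, 'joint_pos': array([-1.37338485e+00,  1.31110720e-01,  1.48917168e+00,  2.99211427e-05,
        1.52297288e+00, -8.54213133e-02]), 'dq': array([-0.00071314, -0.00074499, -0.00369285, -0.00121367,  0.00167028,
        0.00072121]), 'joint_efforts': array([ 9.65095933e-04, -5.70953214e+01, -5.01941299e+01, -3.61366574e-04,
        8.18056025e-03, -2.22783029e-05]), 'eef_pos': array([ 0.16737775, -0.57571869,  0.25533359]), 'tcp_rot': array([-8.30845054e-04,  9.90017116e-01,  1.40944740e-01, -3.16055958e-05]), 'wrist_force': array([-0.63013577,  0.28687299, -0.5800991 ]), 'torque': array([-0.04638837, -0.00352063,  0.01208069]), 'gripper_force': 0.0, 'finger_gap': 0.08543684297407407}
```

View pics/scene0.png

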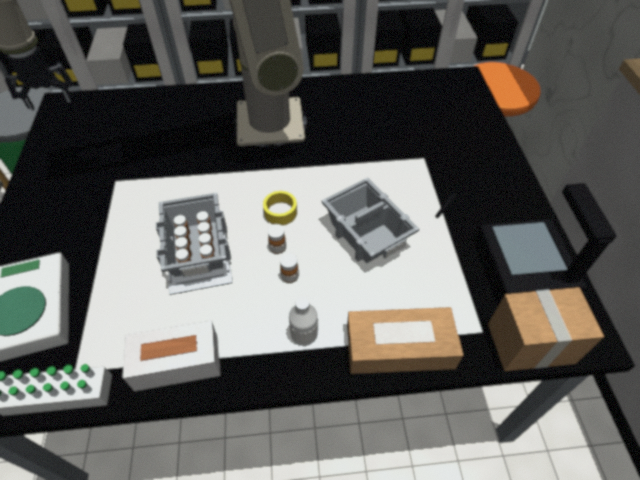

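View pics/side0.png

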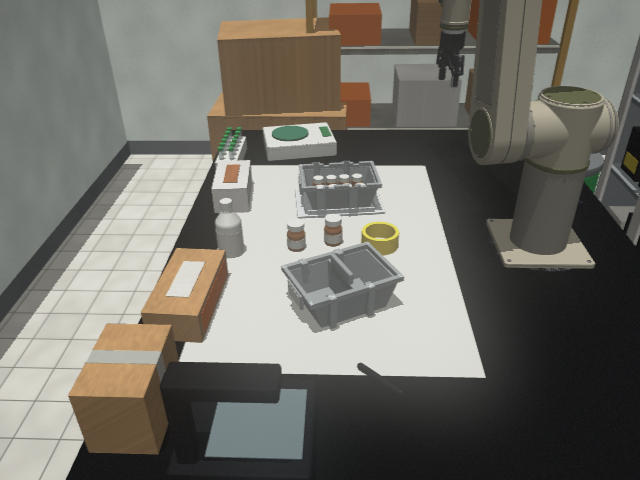

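```bash
cat > h.py <<'E'
import numpy as np,cv2
from scipy.spatial.transform import Rotation as R
def cam(ci):
    q=ci["rotation"]; return np.array(ci["origin"]),R.from_quat([q[1],q[2],q[3],q[0]]).as_matrix()
def cast(ci,px,z):
    o,M=cam(ci); px=np.atleast_2d(px).astype(float)
    d=np.c_[(px[:,0]-ci["cx"])/ci["fx"],-(px[:,1]-ci["cy"])/ci["fy"],-np.ones(len(px))]@M.T
    return o+d*((z-o[2])/d[:,2])[:,None]
def proj(ci,P):
    o,M=cam(ci); c=(np.atleast_2d(P)-o)@M
    return np.c_[ci["cx"]+ci["fx"]*c[:,0]/-c[:,2],ci["cy"]-ci["fy"]*c[:,1]/-c[:,2]]
E
python3 - <<'E'
from h import *
from plant import bot
s=cv2.imread("pics/scene0.png");d=cv2.imread("pics/side0.png")
z=lambda im,x,y:cv2.resize(im[y:y+100,x:x+130],None,fx=3,fy=3,interpolation=cv2.INTER_CUBIC)
a=np.vstack([np.hstack([z(s,305,170),z(s,130,190)]),np.hstack([z(d,275,235),z(d,280,135)])])
cv2.imwrite("pics/z0.png",a)
c=bot.camera_info("scene")
print("empty",cast(c,[(322,203),(371,181),(417,227),(375,258)],.085).round(3))
print("full",cast(c,[(160,200),(217,196),(229,263),(163,272)],.095).round(3))
print("tape",cast(c,[(280,212)],0.01).round(3),"jars",cast(c,[(278,230),(289,260)],.075).round(3),"bottle",cast(c,[(303,305)],.15).round(3))
E
```

```text
empty [[0.458 0.13  0.085]
 [0.391 0.275 0.085]
 [0.566 0.365 0.085]
 [0.651 0.241 0.085]]
full [[ 0.411 -0.3    0.095]
 [ 0.412 -0.149  0.095]
 [ 0.635 -0.114  0.095]
 [ 0.645 -0.27   0.095]]
tape [[0.414 0.015 0.01 ]] jars [[0.53  0.008 0.075]
 [0.627 0.03  0.075]] bottle [[0.799 0.053 0.15 ]]
```

View pics/z0.png

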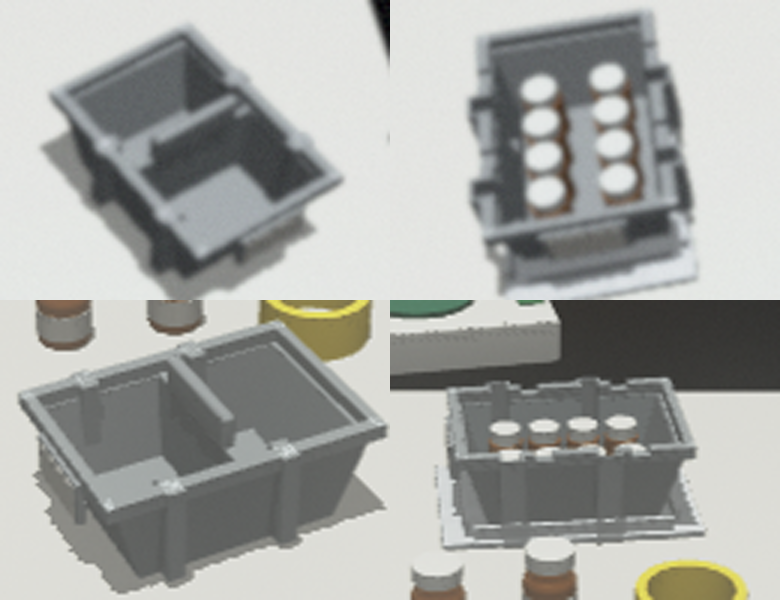

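Emit:
{"api": "drive_tool", "payload": {"jaw": [0,0,0,0,0,0,0,0,0,0,0,0], "linear": [[0.08,0.104,0.056],[0.08,0.104,0.056],[0.08,0.104,0.056],[0.08,0.104,0.056],[0.08,0.104,0.056],[0.08,0.104,0.056],[0.08,0.104,0.056],[0.08,0.104,0.056],[0.08,0.104,0.056],[0.08,0.104,0.056],[0.08,0.104,0.056],[0,0,0]], "turn": [[0,0,0],[0,0,0],[0,0,0],[0,0,0],[0,0,0],[0,0,0],[0,0,0],[0,0,0],[0,0,0],[0,0,0],[0,0,0],[0,0,0]]}}

```text
time_s: 1.6
eef_pos: [0.4329, -0.2312, 0.4423]
tcp_rot: [0.0, 0.99, 0.143, 0.001]
wrist_force: [0.3, 0.2, -0.3]
finger_gap: 0.0859
gripper_force: 0.0
```

```bash
python3 - <<'E'
from h import *
from plant import bot
o=bot.observe();c=bot.camera_info("wrist");im=bot.capture("wrist")
print(o["eef_pos"],o["tcp_rot"],o["joint_pos"],c)
np.save("w1.npy",c,allow_pickle=True);cv2.imwrite("pics/w1.png",im)
E
```

```text
[ 0.43285734 -0.23120342  0.44230564] [4.28078396e-04 9.89755468e-01 1.42769583e-01 8.81190044e-04] [-5.95488887e-01 -1.64349826e-01  1.44394054e+00  5.77768098e-04
  1.86012244e+00  6.88954459e-01] {'fx': 359.7988650662644, 'fy': 359.7988650662644, 'cx': 320.4492760268366, 'cy': 235.92006614023114, 'origin': array([ 0.50165093, -0.21002908,  0.5589065 ]), 'rotation': array([ 0.79243347, -0.11440293,  0.08549478, -0.59300237])}
```

View pics/w1.png

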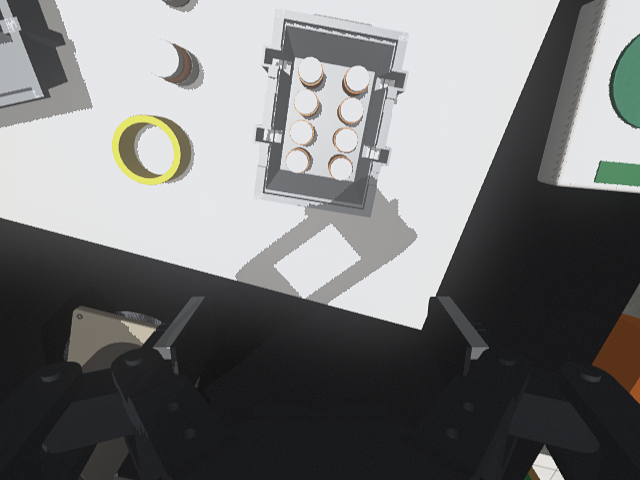

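```bash
python3 - <<'E'
from h import *
im=cv2.imread("pics/w1.png")[0:220,235:435]
cv2.imwrite("pics/w1z.png",cv2.resize(im,None,fx=2.7,fy=2.7,interpolation=cv2.INTER_CUBIC))
E
```

```text
(no output)
```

View pics/w1z.png

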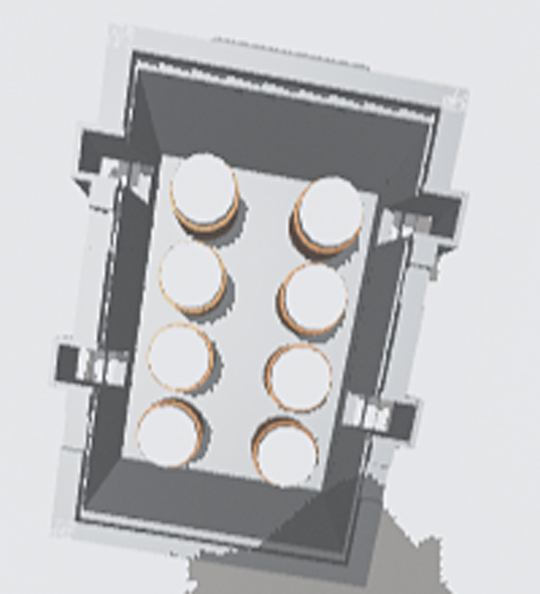

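```bash
python3 - <<'E'
from h import *
c=np.load("w1.npy",allow_pickle=True).item()
px=np.array([(110,28),(467,92),(367,585),(50,537)])/2.7+[235,0]
P=cast(c,px,.095);print(P.round(4))
e=lambda a,b:(np.hypot(*(P[b]-P[a])[:2]).round(4),np.degrees(np.arctan2(*(P[b]-P[a])[1::-1])).round(2))
print(P.mean(0),e(3,0),e(2,1),e(1,0),e(2,3))
# inner dark opening corners (top lip)
px=np.array([(135,52),(438,110),(345,562),(78,518)])/2.7+[235,0]
P=cast(c,px,.095);print(P.mean(0),e(3,0),e(2,1),e(1,0),e(2,3))
# slots/notches: clear centres: left deep(128,175)?,left shallow..
px=np.array([(105,150),(440,215),(90,362),(385,415)])/2.7+[235,0]
print(cast(c,px,.09).round(4))
E
```

```text
[[ 0.6121 -0.1248  0.095 ]
 [ 0.6318 -0.2771  0.095 ]
 [ 0.4148 -0.3053  0.095 ]
 [ 0.3942 -0.1507  0.095 ]]
[ 0.51324894 -0.21444949  0.095     ] (np.float64(0.2195), np.float64(6.79)) (np.float64(0.2189), np.float64(7.41)) (np.float64(0.1536), np.float64(97.37)) (np.float64(0.1559), np.float64(97.6))
[ 0.51449567 -0.21435829  0.095     ] (np.float64(0.201), np.float64(6.96)) (np.float64(0.2006), np.float64(6.81)) (np.float64(0.1313), np.float64(96.72)) (np.float64(0.1308), np.float64(96.9))
[[ 0.5671 -0.1334  0.09  ]
 [ 0.5837 -0.2833  0.09  ]
 [ 0.4784 -0.1488  0.09  ]
 [ 0.4943 -0.2881  0.09  ]]
```

Emit:
{"api": "drive_tool", "payload": {"jaw": [0,0,0,0,0,0,0,0,0,0,0,0], "linear": [[0.033,0.117,-0.01],[0.033,0.117,-0.01],[0.033,0.117,-0.01],[0.033,0.117,-0.01],[0.033,0.117,-0.01],[0.033,0.117,-0.01],[0.033,0.117,-0.01],[0.033,0.117,-0.01],[0.033,0.117,-0.01],[0.033,0.117,-0.01],[0.033,0.117,-0.01],[0.033,0.117,-0.01]], "turn": [[0,0,0.095],[0,0,0.095],[0,0,0.095],[0,0,0.095],[0,0,0.095],[0,0,0.095],[0,0,0.095],[0,0,0.095],[0,0,0.095],[0,0,0.095],[0,0,0.095],[0,0,0.095]]}}

```text
time_s: 3.15
eef_pos: [0.5506, 0.1879, 0.4037]
tcp_rot: [-0.0, 0.508, 0.862, -0.001]
wrist_force: [0.1, 0.2, -0.2]
finger_gap: 0.0852
gripper_force: 0.0
```

Emit:
{"api": "drive_tool", "payload": {"jaw": [0,0], "linear": [[0,0,0],[0,0,0]], "turn": [[0,0,0],[0,0,0]]}}

```text
time_s: 3.4
eef_pos: [0.5502, 0.187, 0.4042]
tcp_rot: [-0.0, 0.51, 0.86, -0.001]
wrist_force: [0.5, -0.5, -0.7]
finger_gap: 0.0858
gripper_force: 0.0
```

```bash
python3 - <<'E'
from h import *
from plant import bot
o=bot.observe();c=bot.camera_info("wrist");im=bot.capture("wrist")
print(o["eef_pos"],o["tcp_rot"],o["joint_pos"])
np.save("w2.npy",c,allow_pickle=True);cv2.imwrite("pics/w2.png",im)
E
```

```text
[0.55023351 0.18701873 0.4042106 ] [-3.85374733e-04  5.09993804e-01  8.60177642e-01 -7.71221542e-04] [ 2.39754140e-01  6.95190334e-02  1.28660787e+00 -5.76184772e-04
  1.78709559e+00 -2.60809771e-01]
```

View pics/w2.png

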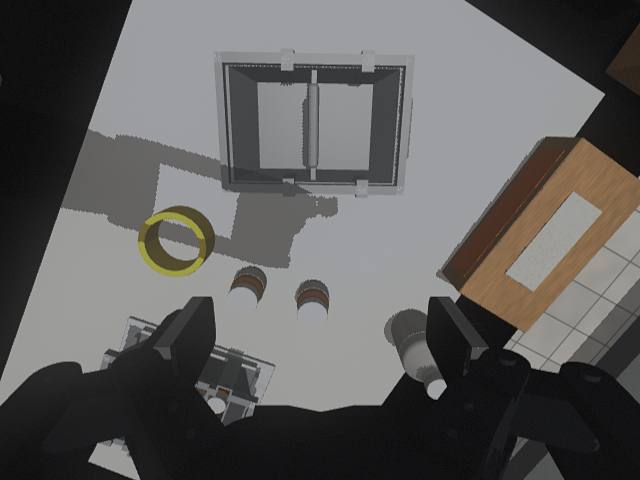

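```bash
python3 - <<'E'
from h import *
c=np.load("w2.npy",allow_pickle=True).item()
P=cast(c,[(216,52.5),(414,55.5),(405,194),(222,192.5)],.085);print(P.round(4))
e=lambda a,b:(np.hypot(*(P[b]-P[a])[:2]).round(4),np.degrees(np.arctan2(*(P[b]-P[a])[1::-1])).round(2))
print(P.mean(0),e(0,1),e(3,2),e(3,0),e(2,1))
B=cast(c,[(314.5,83),(313,167)],.105);print(B.round(4),B.mean(0),np.degrees(np.arctan2(*(B[0]-B[1])[1::-1])))
E
```

```text
[[0.375  0.2672 0.085 ]
 [0.5674 0.3688 0.085 ]
 [0.6413 0.2343 0.085 ]
 [0.4445 0.1288 0.085 ]]
[0.50705343 0.24979451 0.085     ] (np.float64(0.2176), np.float64(27.83)) (np.float64(0.2232), np.float64(28.19)) (np.float64(0.1549), np.float64(116.65)) (np.float64(0.1535), np.float64(118.75))
[[0.4861 0.2899 0.105 ]
 [0.5268 0.211  0.105 ]] [0.5064839  0.25045888 0.105     ] 117.26991958789331
```

Emit:
{"api": "drive_tool", "payload": {"jaw": [0,0,0,0,0,0,0,0,0,0,0,0], "linear": [[-0.036,0.0525,-0.13],[-0.036,0.0525,-0.13],[-0.036,0.0525,-0.13],[-0.036,0.0525,-0.13],[0,0,-0.08],[0,0,-0.08],[0,0,-0.08],[0,0,-0.08],[0,0,-0.08],[0,0,-0.04],[0,0,0],[0,0,0]], "turn": [[0,0,-0.007],[0,0,0],[0,0,0],[0,0,0],[0,0,0],[0,0,0],[0,0,0],[0,0,0],[0,0,0],[0,0,0],[0,0,0],[0,0,0]]}}

```text
time_s: 4.95
eef_pos: [0.5078, 0.2512, 0.1184]
tcp_rot: [0.001, 0.514, 0.858, 0.001]
wrist_force: [-0.6, 0.4, 0.6]
finger_gap: 0.0853
gripper_force: 0.0
```

Lower the rest and close.

Emit:
{"api": "drive_tool", "payload": {"jaw": [0,0,0,0.5,1,1,1,1,1,1,1,1], "linear": [[-0.002,-0.002,-0.03],[-0.002,-0.002,-0.028],[0,0,0],[0,0,0],[0,0,0],[0,0,0],[0,0,0],[0,0,0],[0,0,0],[0,0,0],[0,0,0],[0,0,0]], "turn": [[0,0,0],[0,0,0],[0,0,0],[0,0,0],[0,0,0],[0,0,0],[0,0,0],[0,0,0],[0,0,0],[0,0,0],[0,0,0],[0,0,0]], "grip_force": 60}}

```text
time_s: 6.45
eef_pos: [0.5059, 0.25, 0.0999]
tcp_rot: [0.0, 0.514, 0.858, 0.0]
wrist_force: [-2.2, -1.6, 5.1]
finger_gap: 0.0111
gripper_force: 59.6
```

Emit:
{"api": "drive_tool", "payload": {"jaw": [1,1,1,1,1,1,1,1,1,1,1,1], "linear": [[0,0,0.06],[0,0,0.12],[0,0,0.15],[0,0,0.15],[0,0,0.12],[0,0,0.06],[0,-0.073,0],[0,-0.073,0],[0,-0.073,0],[0,-0.073,0],[0,-0.073,0],[0,-0.073,0]], "turn": [[0,0,0],[0,0,0],[0,0,0],[0,0,0],[0,0,0],[0,0,0],[0,0,-0.106],[0,0,-0.106],[0,0,-0.106],[0,0,-0.106],[0,0,-0.106],[0,0,-0.106]]}}

```text
time_s: 7.95
eef_pos: [0.5052, 0.1179, 0.2965]
tcp_rot: [-0.0, 0.863, 0.505, -0.001]
wrist_force: [-0.8, 0.3, -3.9]
finger_gap: 0.0114
gripper_force: 58.8
```

Emit:
{"api": "drive_tool", "payload": {"jaw": [1,1,1,1,1,1,1,1,1,1,1,1], "linear": [[0,-0.073,0],[0,-0.073,0],[0,-0.073,0],[0,-0.073,0],[0,-0.073,0],[0,-0.073,0],[0,-0.073,0],[0,-0.073,0],[0,-0.073,0],[0,-0.073,0],[0,-0.073,0],[0,0,0]], "turn": [[0,0,-0.106],[0,0,-0.106],[0,0,-0.106],[0,0,-0.106],[0,0,-0.106],[0,0,-0.106],[0,0,-0.106],[0,0,-0.106],[0,0,-0.106],[0,0,-0.106],[0,0,-0.106],[0,0,0]]}}

```text
time_s: 9.45
eef_pos: [0.5052, -0.1233, 0.2965]
tcp_rot: [0.0, 0.927, -0.376, -0.001]
wrist_force: [-0.5, 0.5, -3.1]
finger_gap: 0.0111
gripper_force: 58.8
```

```bash
python3 - <<'E'
from h import *
from plant import bot
o=bot.observe();q=o["tcp_rot"]
print(o["eef_pos"],np.degrees(o["joint_pos"]),"psi",2*np.degrees(np.arctan2(q[2],q[1])),o["wrist_force"],o["torque"],o["finger_gap"])
E
```

```text
[ 0.50524575 -0.123273    0.29652477] [-1.93529722e+01 -5.65992218e+00  9.43648347e+01 -1.27629413e-02
  9.14132891e+01  1.14790615e+02] psi -44.143888987768065 [-0.47787238  0.52859716 -3.13423448] [0.01960718 0.0107834  0.00836524] 0.011106605062117867
```

Emit:
{"api": "drive_tool", "payload": {"jaw": [1,1,1,1,1,1,1], "linear": [[0,-0.077,0],[0,-0.077,0],[0,-0.077,0],[0,-0.077,0],[0,0,0],[0,0,0],[0,0,0]], "turn": [[0,0,-0.108],[0,0,-0.108],[0,0,-0.108],[0,0,-0.108],[0,0,0],[0,0,0],[0,0,0]]}}

```text
time_s: 10.32
eef_pos: [0.5059, -0.2137, 0.2976]
tcp_rot: [-0.0, 0.751, -0.661, -0.0]
wrist_force: [0.0, 0.3, -3.6]
finger_gap: 0.0111
gripper_force: 58.9
```

```bash
python3 - <<'E'
from h import *
from plant import bot
o=bot.observe();q=o["tcp_rot"]
print(o["eef_pos"],np.degrees(o["joint_pos"]),"psi",2*np.degrees(np.arctan2(q[2],q[1])),o["wrist_force"],o["torque"],o["finger_gap"])
c=bot.camera_info("wrist");np.save("w3.npy",c,allow_pickle=True);w=bot.capture("wrist");cv2.imwrite("pics/w3.png",w)
d=bot.capture("side");cv2.imwrite("pics/s3.png",d)
cv2.imwrite("pics/c3.png",np.hstack([cv2.resize(w,(400,300)),cv2.resize(d[50:230,240:480],(400,300))]))
E
```

```text
[ 0.50593903 -0.21368397  0.29755442] [-2.82574984e+01 -1.18925174e+00  8.99654024e+01  1.85901052e-02
  9.12436955e+01  1.44451453e+02] psi -82.70855067089268 [ 0.04883479  0.31502431 -3.6264734 ] [-0.00894832 -0.01292037 -0.02279184] 0.011065331923435078
```

View pics/c3.png

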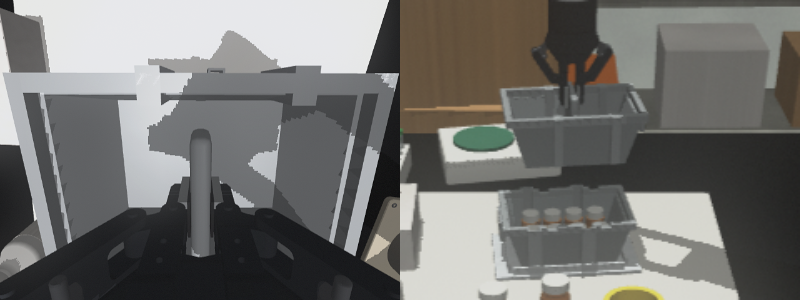

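```bash
python3 - <<'E'
from h import *
c=np.load("w3.npy",allow_pickle=True).item()
g=cv2.cvtColor(cv2.imread("pics/w3.png"),cv2.COLOR_BGR2GRAY).astype(float)
for x in (60,150,200,330,420,540,600): print(x,np.argsort(-abs(np.diff(g[95:170,x])))[:4]+95)
T=np.array([.5059,-.2137,.2976]);a=np.radians(-82.7);ux=np.array([np.cos(a),np.sin(a)]);uy=np.array([np.sin(a),-np.cos(a)])
for p in [(6,118),(320,116),(635,116),(100,116),(540,116)]:
    d=(cast(c,[p],.2826)[0]-T)[:2];print(p,(d@ux).round(4),(d@uy).round(4))
E
```

```text
60 [115 148 147 116]
150 [151 150 116 115]
200 [159 151 150 160]
330 [159 151 160 116]
420 [113 116 160 151]
540 [116 117 151 152]
600 [116 118 149 148]
(6, 118) 0.0751 -0.1089
(320, 116) 0.0757 -0.0
(635, 116) 0.0756 0.1093
(100, 116) 0.0758 -0.0762
(540, 116) 0.0757 0.0763
```

Emit:
{"api": "drive_tool", "payload": {"jaw": [1,1,1,1,1,1,1,1,1,1], "linear": [[0,-0.009,-0.05],[0,0,-0.05],[0,0,-0.05],[0,0,-0.05],[0,0,-0.05],[0,0,-0.04],[0,0,-0.02],[0,0,0],[0,0,0],[0,0,0]], "turn": [[0,0,-0.003],[0,0,0],[0,0,0],[0,0,0],[0,0,0],[0,0,0],[0,0,0],[0,0,0],[0,0,0],[0,0,0]]}}

```text
time_s: 11.68
eef_pos: [0.5062, -0.2176, 0.2054]
tcp_rot: [-0.0, 0.748, -0.664, 0.001]
wrist_force: [-0.5, -0.1, -4.4]
finger_gap: 0.0111
gripper_force: 58.9
```

Emit:
{"api": "drive_tool", "payload": {"jaw": [1,1,1,1,1,1,1,1,1], "linear": [[0,0.003,-0.01],[0,0,-0.01],[0,0,-0.01],[0,0,-0.007],[0,0,-0.005],[0,0,-0.004],[0,0,-0.004],[0,0,0],[0,0,0]], "turn": [[0,0,0],[0,0,0],[0,0,0],[0,0,0],[0,0,0],[0,0,0],[0,0,0],[0,0,0],[0,0,0]]}}

```text
time_s: 12.8
eef_pos: [0.5059, -0.2165, 0.1898]
tcp_rot: [-0.0, 0.748, -0.664, 0.0]
wrist_force: [0.0, -0.7, -4.3]
finger_gap: 0.0112
gripper_force: 59.0
```

Emit:
{"api": "drive_tool", "payload": {"jaw": [1,1,1,1], "linear": [[0,0,-0.003],[0,0,-0.003],[0,0,0],[0,0,0]], "turn": [[0,0,0],[0,0,0],[0,0,0],[0,0,0]]}}

```text
time_s: 13.3
eef_pos: [0.5058, -0.2165, 0.1879]
tcp_rot: [-0.0, 0.748, -0.664, -0.0]
wrist_force: [-0.8, 0.4, -3.7]
finger_gap: 0.0111
gripper_force: 59.0
```

Emit:
{"api": "drive_tool", "payload": {"jaw": [1,1,1], "linear": [[0,0,-0.003],[0,0,0],[0,0,0]], "turn": [[0,0,0],[0,0,0],[0,0,0]]}}

```text
time_s: 13.68
eef_pos: [0.5058, -0.2165, 0.187]
tcp_rot: [-0.0, 0.748, -0.664, -0.0]
wrist_force: [0.6, -0.2, -3.0]
finger_gap: 0.011
gripper_force: 59.0
```

Emit:
{"api": "drive_tool", "payload": {"jaw": [1,1,1], "linear": [[0,0,-0.003],[0,0,0],[0,0,0]], "turn": [[0,0,0],[0,0,0],[0,0,0]]}}

```text
time_s: 14.05
eef_pos: [0.5059, -0.2165, 0.1869]
tcp_rot: [-0.0, 0.748, -0.664, 0.0]
wrist_force: [-4.0, 1.8, 6.1]
finger_gap: 0.0112
gripper_force: 60.2
```

```bash
python3 - <<'E'
from plant import bot
o=bot.observe();print(o["eef_pos"],o["wrist_force"],o["torque"])
E
```

```text
[ 0.50593145 -0.21648692  0.18690039] [-3.96661151  1.75049013  6.09359404] [ 0.34627372  0.79511635 -0.00258638]
```

Emit:
{"api": "drive_tool", "payload": {"jaw": [1,1,1,1], "linear": [[0.004,0.0005,0],[0.004,0.0005,0],[0.004,0.0005,0],[0,0,0]], "turn": [[0,0,0],[0,0,0],[0,0,0],[0,0,0]]}}

```text
time_s: 14.55
eef_pos: [0.5093, -0.2164, 0.1869]
tcp_rot: [0.0, 0.748, -0.664, 0.0]
wrist_force: [-5.6, 0.6, 7.5]
finger_gap: 0.011
gripper_force: 60.4
```

Emit:
{"api": "drive_tool", "payload": {"jaw": [1,1,1], "linear": [[0.004,0.0005,0],[0.004,0.0005,0],[0,0,0]], "turn": [[0,0,0],[0,0,0],[0,0,0]]}}

```text
time_s: 14.92
eef_pos: [0.5117, -0.2163, 0.1869]
tcp_rot: [0.0, 0.748, -0.664, 0.0]
wrist_force: [-5.6, 0.6, 5.5]
finger_gap: 0.0112
gripper_force: 60.5
```

Emit:
{"api": "drive_tool", "payload": {"jaw": [1,1], "linear": [[0.003,0.0004,0],[0,0,0]], "turn": [[0,0,0],[0,0,0]]}}

```text
time_s: 15.18
eef_pos: [0.5128, -0.2161, 0.1867]
tcp_rot: [0.0, 0.748, -0.664, 0.0]
wrist_force: [-4.7, 0.3, 6.1]
finger_gap: 0.0109
gripper_force: 60.3
```

Emit:
{"api": "drive_tool", "payload": {"jaw": [1,1], "linear": [[0.003,0.0004,0],[0,0,0]], "turn": [[0,0,0],[0,0,0]]}}

```text
time_s: 15.42
eef_pos: [0.5132, -0.216, 0.1866]
tcp_rot: [0.001, 0.748, -0.664, -0.0]
wrist_force: [-6.8, 0.4, 7.9]
finger_gap: 0.0107
gripper_force: 60.6
```

Emit:
{"api": "drive_tool", "payload": {"jaw": [1,1], "linear": [[0.003,0.0004,0],[0,0,0]], "turn": [[0,0,0],[0,0,0]]}}

```text
time_s: 15.68
eef_pos: [0.5146, -0.2152, 0.1854]
tcp_rot: [-0.0, 0.748, -0.664, -0.0]
wrist_force: [0.2, 0.5, -3.2]
finger_gap: 0.0114
gripper_force: 58.9
```

Emit:
{"api": "drive_tool", "payload": {"jaw": [1,1,1], "linear": [[0,0,-0.003],[0,0,0],[0,0,0]], "turn": [[0,0,0],[0,0,0],[0,0,0]]}}

```text
time_s: 16.05
eef_pos: [0.5145, -0.2153, 0.185]
tcp_rot: [-0.0, 0.748, -0.664, -0.0]
wrist_force: [-0.1, -0.5, -2.8]
finger_gap: 0.011
gripper_force: 58.9
```

Emit:
{"api": "drive_tool", "payload": {"jaw": [1,1,1], "linear": [[0,0,-0.003],[0,0,0],[0,0,0]], "turn": [[0,0,0],[0,0,0],[0,0,0]]}}

```text
time_s: 16.42
eef_pos: [0.5145, -0.2154, 0.1843]
tcp_rot: [0.0, 0.748, -0.664, -0.0]
wrist_force: [0.1, 0.5, -2.9]
finger_gap: 0.0113
gripper_force: 58.9
```

Emit:
{"api": "drive_tool", "payload": {"jaw": [1,1,1], "linear": [[0,0,-0.004],[0,0,-0.003],[0,0,0]], "turn": [[0,0,0],[0,0,0],[0,0,0]]}}

```text
time_s: 16.8
eef_pos: [0.5145, -0.2153, 0.182]
tcp_rot: [0.0, 0.748, -0.664, -0.0]
wrist_force: [0.4, 0.5, -3.9]
finger_gap: 0.0114
gripper_force: 58.9
```

Emit:
{"api": "drive_tool", "payload": {"jaw": [1,1,1], "linear": [[0,0,-0.004],[0,0,0],[0,0,0]], "turn": [[0,0,0],[0,0,0],[0,0,0]]}}

```text
time_s: 17.18
eef_pos: [0.5145, -0.2153, 0.181]
tcp_rot: [0.0, 0.748, -0.664, -0.0]
wrist_force: [0.4, 0.1, -3.1]
finger_gap: 0.0111
gripper_force: 58.9
```

Emit:
{"api": "drive_tool", "payload": {"jaw": [1,1,1], "linear": [[0,0,-0.003],[0,0,0],[0,0,0]], "turn": [[0,0,0],[0,0,0],[0,0,0]]}}

```text
time_s: 17.55
eef_pos: [0.5146, -0.2154, 0.1809]
tcp_rot: [-0.0, 0.748, -0.664, 0.0]
wrist_force: [-5.4, 2.3, 5.6]
finger_gap: 0.0112
gripper_force: 60.2
```

Emit:
{"api": "drive_tool", "payload": {"jaw": [0.9,0.8,0.6,0.4,0.3,0.3,0.3], "linear": [[0,0,0],[0,0,0],[0,0,0],[0,0,0],[0,0,0],[0,0,0],[0,0,0]], "turn": [[0,0,0],[0,0,0],[0,0,0],[0,0,0],[0,0,0],[0,0,0],[0,0,0]], "grip_force": 20}}

```text
time_s: 18.42
eef_pos: [0.5146, -0.2153, 0.1801]
tcp_rot: [-0.0, 0.748, -0.664, 0.0]
wrist_force: [-0.3, 0.1, -0.8]
finger_gap: 0.0596
gripper_force: 0.0
```

Emit:
{"api": "drive_tool", "payload": {"jaw": [0.3,0.3,0.3,0.3,0.3,0.3,0.3,0.3], "linear": [[0,0,0.02],[0,0,0.05],[0,0,0.1],[0,0,0.1],[0,0,0.1],[0,0,0.1],[0,0,0],[0,0,0]], "turn": [[0,0,0],[0,0,0],[0,0,0],[0,0,0],[0,0,0],[0,0,0],[0,0,0],[0,0,0]]}}

```text
time_s: 19.42
eef_pos: [0.5145, -0.2153, 0.3211]
tcp_rot: [-0.0, 0.748, -0.664, 0.0]
wrist_force: [-0.3, 0.5, -1.3]
finger_gap: 0.0598
gripper_force: 0.0
```

```bash
python3 - <<'E'
from h import *
from plant import bot
o=bot.observe();print(o["eef_pos"],o["wrist_force"],o["finger_gap"])
w=bot.capture("scene");d=bot.capture("side")
cv2.imwrite("pics/c4.png",np.hstack([cv2.resize(w[150:330,110:350],(400,300)),cv2.resize(d[90:240,240:440],(400,300))]))
E
```

```text
[ 0.51448367 -0.2153248   0.32109486] [-0.34471216  0.51624421 -1.3262614 ] 0.059793961007794404
```

View pics/c4.png

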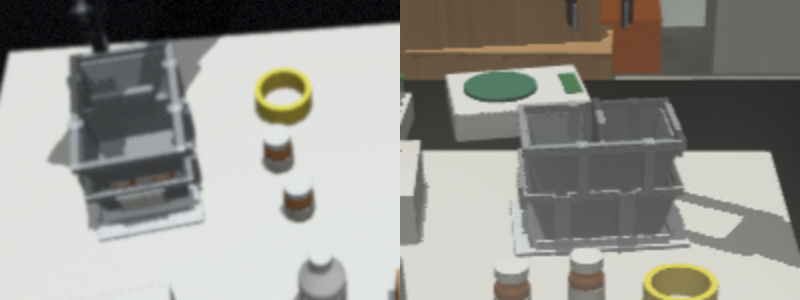

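The empty tote sits level and square on the full one (side view crop, about 520–685 px across), and the bystanders have not moved. I'm handing the job in.

```bash
python3 -c "
from plant import bot
print(bot.finish_job())"
```

```text
the job is handed in; nothing more can be done
None
```

I stacked the empty tote on the full one with the label ends opposite, then released it; tool height at contact put its underside at about 81 mm (home), it looks level in the last pictures, and the job is handed in, though no verdict was returned.

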